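# Load a test cassette into a desktop reader under its spring-closed pressure flap

## Robot

A 6-joint arm with a two-finger parallel gripper is mounted at the origin on a cart in front of the work surface, level with it; the furniture and walls round the work are solid. World frame = base frame: x ahead of the robot, y to its left, z up, the work surface at z = 0. Lengths are in m, angles in degrees, forces in N, time in s.
With the tool pointing down it reaches from about 0.275 to 0.775 m from the base axis. Payload 14.6 kg.
Tool frame: the origin (TCP) lies midway between the tips of the shut fingers; the grasp point (between the pads) lies 19 mm behind it; z points along the fingers, y is the direction in which the jaws open and shut (so a half turn about z gives the same grasp; the last joint's range is limited). The gripper opens to 85 mm and grips with 20 to 120 N. Pads are 22 mm wide; open, the fingers measure 114 mm over their backs; the gripper's body (76 mm by 85 mm) begins 54 mm behind the grasp point. The pads swing forward as they close: fully open they stand 13 mm farther back than shut.
Start: joints at [66.561, 15.075, -2.767, 72.158, 0, 81.102], TCP at [0.132, 0.508, 0.195] pointing down, gripper open.
Joint ranges: [-151.79, 151.79], [-50.71, 97.33], [-67.44, 78.34], [-121.81, 120.89], [-77.56, 73.72], [-180, 180]. Speed limits (degrees/s): [108.29, 108.29, 147.25, 159.86, 180, 180].

## Interface

Orientations are given as a 3x3 rotation matrix whose columns are the frame's x, y, z axes.
In Python, from bench import state, read_camera, get_calibration, finish_job, look_for gives the robot as it stands.
- The arm moves only by the tool servo_tool, never from a script. Its argument "rows" is a list of rows, each a list of 7 numbers: the turn, a rotation vector about the tool's x, y, z in degrees, then the shift along the tool's x, y, z in mm, then the opening in per cent of the stroke, from 0 (shut) to 100 (fully open). A call has 1 to 5 rows; each row shifts and turns the commanded pose from where the row before left it, along the tool's axes as they then stand; what a row does not reach is not made up. A row lasts 1/8 s, in which the tool goes at most 62.5 mm and 10.7 degrees, less where a joint would pass 70% of its speed; a pose out of reach is approached as far as the arm can. A call is refused whole if a number of a shift passes 62.5 or a number of a turn 10.7, either way. A call with a gripper value outside its range is refused whole. The fingers move at their own pace and stop on an object; the grip force is fixed at half the most. Time passes only in rows, so rows that do not move let the fingers close. It gives the time, the measured TCP pose, the force and the opening at its end, in the units of the state.
- state(): the state, without advancing time (a new reading comes with each control period).
- read_camera(name): name is "scene" or "top" or "wrist"; returns the picture (420x560x3 uint8, red, green, blue); there is no depth.
- get_calibration(name): a dict with "fx", "fy", "cx", "cy" (pixels), "k1" (the pictures are not rectified: a ray, as slopes to the right and down, at radius r is drawn at 1 + k1 r^2 times it, then the intrinsics apply), "R" (3x3) and "t" (3): a world point X has camera coordinates R X + t. Camera axes: x right, y down, z forward; pixel columns grow to the right and rows downward; lengths in m; the calibration is good to about 2 mm. A picture is of the moment at which its call begins: read the wrist's pose just before it. get_calibration takes no time and is no camera call; for the wrist camera it gives the pose at the moment of the call.
- finish_job(): hands the job in, once; it reports no verdict.
Trained networks look in the newest picture that a camera, given by its name, has taken for a name from the list of things; names that differ only in an ending like _2 or _b are one class to them, and where a whole thing is asked for, a point or a joint stands for the part that bears it (a point fixed in the world has none). Each returns a list of dicts, best first, with "confidence" (0 to 1); they miss things now and then, are a little off and sometimes report something else, mostly with a low value. They report only what shows in the picture. A call takes as long as a camera call. They do not tell look-alikes from the thing itself.
- look_for(camera, target): "uv" ([column, row] in pixels, amid what is visible of it).
The state is a dict: "time": time; "joint_pos": joint angles; "dq": joint speeds; "tau": joint torques, N m; "ee_pos": TCP position; "eef_rot": TCP orientation; "force": force on the tool from outside, world axes, zero at the start; "ft_torque": the same for the moment, N m; "width": finger opening in m.
Only numpy, scipy, OpenCV 4.12 (cv2) and the standard library are available. Lean on these libraries where they do the work, as an engineer would, in place of code of your own. Each camera call takes 0.05 s, during which the arm holds its last target. There are 200 camera calls.

## Task

Load the test cassette that lies on the reader's loading track: with one fingertip press the ribbed bar beside the track down to hold the spring-closed flap open, and meanwhile with the other fingertip push the cassette by its tail along the track and under the flap until it is fully home against the back stop. Keep the flap up until the cassette is home, then let go so that it closes down on the cassette. The cassette carries a wet sample, so only push it, flat on the track, never lift or tip it, and leave the things round the reader where they are.

Things in the scene. Friction and masses are not known exactly. Their poses are not given: they have to be found in the camera images.
- reader: Desktop test-cassette reader, white plastic, 252 x 102 mm, standing fast. Origin: at worktop height under the front edge of the flap, on the track's centre line; +x = the way the cassette goes in, +y = towards the press bar. All mm here are in this frame. Base x -121..131, y -37..65; track bed z 20, x -119..45, y -19..19, open in front; housing x 45..131, up to z 84.
- track_mouth (a point): on the bed (z 20) at x -43, y 0: mouth of the two guide rails beside the bed. They stand 4 mm above the bed from x -38 to 45, inner faces at y +-14.75 mm; before that they flare out to x -48.
- back_stop (a point): on the bed (z 20) at x 45, y 0: foot of the housing wall that stops the cassette's nose
- hinge_line (a point): point x 0, y 24, z 30 of the hinge, which runs along x. The grey flap, x 0..40, y -23..24, lies on its -y side over the bay; its rubber pad (x 2..38, y -14..6) reaches down to about the bed when shut and bars the way. The press bar is on its +y side and is one piece with the flap. Lugs 9 mm wide, up to z 34.5, stand on the hinge line at x -118, -4 and 41.
- press_bar (a point): middle of the top of the ribbed grey press bar beside the track (x -114..-10, 30 mm wide). Released, it slopes from y 32, z 27 (inner edge) up to y 57, z 44. Pressed down to its stop it is level at y 29..59, z 22.5, so that this point is at x -62, y 44, z 22.5. A second fingertip at that same height is 2.5 mm above the bed, low enough to push the cassette's tail.
- flap (a joint): angle of the flap and press bar (one rigid rocker), rad: 0 = shut on the empty bay, 0.60 = bar fully pressed against its stop. About 0.22 = flap resting on a cassette; above about 0.27 it clears a cassette. A spring shuts it: pressing the middle of the bar takes about 2 N at first and 5 N at the stop.
- cassette: The test cassette on the loading track: flat white plastic, 66 long (x) x 26 wide (y) x 8 high, 13 to 24 g, one round sample well near its tail and an oblong window towards its nose. Origin: centre of its underside; +x towards its nose, which points at the flap. At the start its tail is 71 to 90 mm in front of the flap's front edge. Home: nose against the back stop, origin at x 12, y 0 in the reader's frame, tail standing 21 mm out of the flap.
- cassette_tail (a point): centre of the cassette's tail face (33 mm behind its origin, 4 mm above its underside), where it is pushed
- spare_cassette: a second, equal cassette lying on the worktop to the right of the reader: leave alone. Origin: centre of its underside
- coverslip_box: small box 31 x 31 x 20 mm with a blue lid, right of the reader: leave alone. Origin: centre of its underside
- oil_bottle: small bottle, 25 mm across, 52 high, white cap, right of the reader: leave alone. Origin: centre of its underside
- beaker: small glass beaker, 45 mm across, 58 high, right of the reader: leave alone. Origin: centre of its underside. Farther right, between the reader and the place where the arm starts, stands the big microscope, fixed, 415 x 222 mm and 434 mm high, eyepieces towards the robot: go over or round it
- marker_red: felt pen, 118 mm long, 12 mm thick, lying left of the reader: leave alone. Origin: centre of its underside
- timer: small timer 58 x 62 x 20 mm, left of the reader: leave alone. Origin: centre of its underside
- amber_bottle_2: amber dropper bottle, 38 mm across, 111 high, left of the reader's housing: leave alone. Origin: centre of its underside
Not all that is in view belongs to the job. What is shaped like the cassette but blue or purple is not meant.

How it is judged (in metres and radians):
On the way, in this order (a step that is already met when the one before it is completed fails the run):
1. the flap is held open by a finger while the cassette is still outside (value of joint flap above 0.3 rad and contact force between the fingers and reader above 0.5 N and x of cassette in the frame of reader below -0.028 m), for 0.2 s.
2. the cassette is home (within 3 mm of the back stop) with the flap still held open by a finger (x of cassette in the frame of reader between 0.009 and 0.015 m and y of cassette in the frame of reader between -0.004 and 0.004 m and value of joint flap above 0.28 rad and contact force between the fingers and reader above 0.5 N), for 0.1 s.
At the end, for the whole second after the job is handed in: the cassette lies flat on the track bed, in the bay, within 3 mm of the back stop and 4 mm of the centre line, at rest, and the flap has closed down on it (joint 0.15 to 0.27 rad) (x of cassette in the frame of reader between 0.009 and 0.015 m and y of cassette in the frame of reader between -0.004 and 0.004 m and value of joint flap between 0.15 and 0.27 rad and height (world z) of cassette between 0.0175 and 0.0225 m and angle between cassette's own z axis and vertical below 0.06 rad and linear speed of cassette below 0.01 m/s); the robot touches nothing.
It fails at once if the cassette is lifted off the track (more than 10 mm) or pushed off it (height (world z) of cassette above 0.03 m or height (world z) of cassette below 0.012 m).
It fails at once if the cassette is tipped by more than 15 degrees (angle between cassette's own z axis and vertical above 0.26 rad).
It fails at once if the flap is let down on a cassette that is only part-way in (x of cassette in the frame of reader between -0.024 and 0.006 m and value of joint flap below 0.25 rad).
It fails at once if a thing beside the reader is moved by more than 15 mm or tipped over (distance of any of spare_cassette, coverslip_box, oil_bottle, beaker, marker_red, timer, amber_bottle_2 from where it was at the start of the episode above 0.015 m or angle between any of spare_cassette, coverslip_box, oil_bottle, beaker, timer, amber_bottle_2's own z axis and vertical above 0.5 rad).
It also fails if it takes over 48 s, if anything falls off the work surface, if the arm or the gripper's body presses on something with over 40 N, if the wrist force passes 120 N, or if a joint passes its speed limit or range.

## Working session

There is one attempt and no reset: what is moved stays moved. The work goes in short steps, Python scripts to look and compute and a tool call to move; the robot and the scene stay as the last step left them, time stands still between calls to the robot, and variables do not carry over. Pictures are saved under pics/ and viewed, about 8 in all and at most 12, crops included, and the job is handed in when it is done.

Besides the shell and the picture viewer there is one more tool, called after "Emit:" in YAML: its name, and indented under it one key for each argument. servo_tool: Moves the arm, as the interface text tells. Its arguments: {"type":"object","properties":{"rows":{"type":"array"}},"required":["rows"]}

```bash
ls; mkdir -p pics; python3 - <<'E'
from bench import *
import cv2
s=state();print(s)
for c in ("scene","top"):
    im=read_camera(c);cv2.imwrite(f"pics/{c}0.png",im[:,:,::-1])
    k=get_calibration(c);print(c,k)
    for n in ["reader","track_mouth","back_stop","hinge_line","press_bar","cassette","cassette_tail","spare_cassette","marker_red","timer","beaker","amber_bottle_2"]:
        print(n,[(d['uv'],round(d['confidence'],2)) for d in look_for(c,n)][:3])
E
```

```text
pics
{'time': 0.0, 'joint_pos': array([ 6.65600582e+01,  1.50987369e+01, -2.80415613e+00,  7.21588382e+01,
       -8.07311318e-04,  8.11023282e+01]), 'dq': array([ 0.0429917 ,  0.04255569,  0.01920247, -0.04421135,  0.06459695,
       -0.0611224 ]), 'tau': array([ 3.40228653e-03, -6.37602568e+01,  3.84569943e+01,  1.35433220e-02,
       -7.05967909e-05,  1.97345662e-05]), 'ee_pos': array([0.13170178, 0.50788137, 0.19492349]), 'eef_rot': array([[-9.67962629e-01,  2.51093958e-01, -4.15654255e-04],
       [ 2.51094256e-01,  9.67962131e-01, -9.94107688e-04],
       [ 1.52723144e-04, -1.06662749e-03, -9.99999419e-01]]), 'force': array([0.66659795, 1.06043246, 0.54818098]), 'ft_torque': array([ 0.00473391, -0.03498663, -0.02200909]), 'width': 0.08529605136041828}
scene {'fx': 529.4139547249617, 'fy': 529.4139547249617, 'cx': 281.36769131507725, 'cy': 216.33187623138733, 'k1': -0.08167917343328801, 'R': array([[ 0.72072603, -0.69318768,  0.00669623],
       [-0.25911924, -0.27834757, -0.92486748],
       [ 0.64297061,  0.66484094, -0.3802306 ]]), 't': array([-0.2675086 ,  0.23790551,  0.468
[... 879 characters left out ...]
73,  0.02528332, -0.98342577]]), 't': array([0.19863345, 0.54748373, 0.8875821 ])}
reader [([279.6, 182.2], 0.69)]
track_mouth [([281.5, 184.5], 0.85), ([339.1, 231.6], 0.57)]
back_stop [([281.9, 184.6], 0.68)]
hinge_line [([279.5, 185.3], 0.58)]
press_bar [([279.0, 212.0], 0.78)]
cassette [([292.6, 217.1], 0.95), ([353.4, 312.8], 0.88), ([243.9, 293.9], 0.83)]
cassette_tail [([243.2, 289.4], 0.96), ([295.8, 223.4], 0.67), ([328.4, 204.7], 0.6)]
spare_cassette [([342.4, 232.1], 0.76), ([291.9, 220.7], 0.38)]
marker_red [([239.1, 239.8], 0.86)]
timer [([234.3, 177.7], 0.92), ([239.3, 241.9], 0.74)]
beaker [([324.9, 148.0], 0.61), ([337.2, 184.2], 0.55)]
amber_bottle_2 [([229.5, 144.2], 0.69)]
```

```bash
python3 - <<'E'
import cv2,numpy as np
a=cv2.imread("pics/top0.png")
c=a[100:340,170:430];cv2.imwrite("pics/v1.png",cv2.resize(c,None,fx=2.5,fy=2.5,interpolation=cv2.INTER_CUBIC)[:600])
b=cv2.imread("pics/scene0.png");cv2.imwrite("pics/v2.png",cv2.resize(b[130:350,130:430],None,fx=2.6,fy=2.6,interpolation=cv2.INTER_CUBIC))
E
```

```text
(no output)
```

View pics/v1.png

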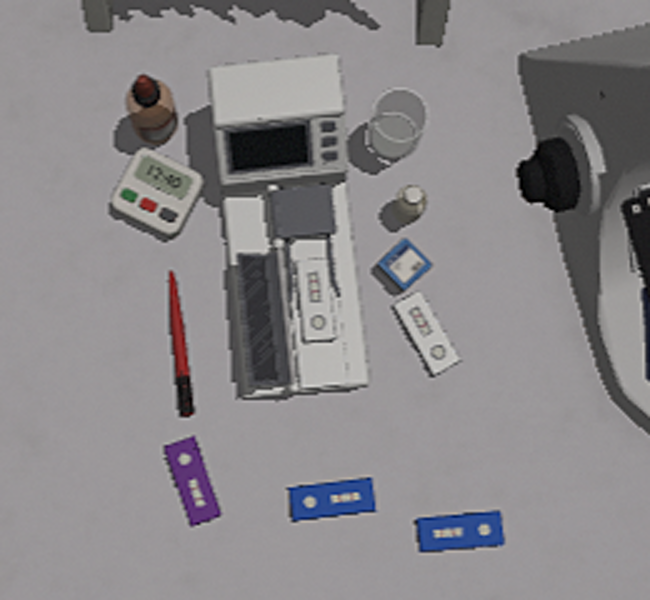

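View pics/v2.png

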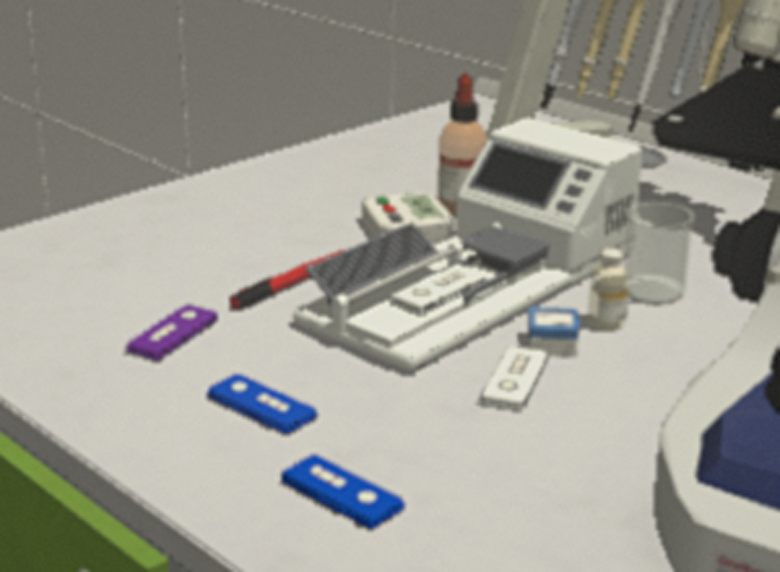

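```bash
cat > h.py <<'E'
import numpy as np, cv2
from scipy.optimize import least_squares
from bench import *
def proj(k,P):
    c=np.atleast_2d(P)@np.array(k['R']).T+k['t']; s=c[:,:2]/c[:,2:]
    s=s*(1+k['k1']*(s**2).sum(1,keepdims=True))
    return s*[k['fx'],k['fy']]+[k['cx'],k['cy']]
def Rz(a): c,s=np.cos(a),np.sin(a); return np.array([[c,-s,0],[s,c,0],[0,0,1]])
def r2w(p,X): return np.atleast_2d(X)/1000@Rz(p[2]).T+[p[0],p[1],0]
def onplane(k,uv,z):
    f=lambda q: proj(k,[q[0],q[1],z])[0]-uv
    return least_squares(f,[.5,.1]).x
def fit(obs,p0=(.55,.15,0)):   # obs: list of (calib, Xmm(n,3), uv(n,2))
    f=lambda p: np.concatenate([(proj(k,r2w(p,X))-uv).ravel() for k,X,uv in obs])
    r=least_squares(f,p0,loss='soft_l1',f_scale=1.5,x_scale=[.1,.1,.1]); return r.x,f(r.x).reshape(-1,2)
E
python3 - <<'E'
from h import *
k=get_calibration("top");ks=get_calibration("scene")
X=np.array([[131,65,84],[131,-37,84],[-121,65,0],[-121,-37,0],[-10,57,44],[-114,57,44]],float)
uv=np.array([[209,68],[341,56],[240,400],[369,387],[238,254],[241,388]])/2.5+[170,100]
# scene: housing top corner right-back etc left out; base front corners
Xs=np.array([[-121,-37,0],[131,-37,84],[131,65,84],[-114,57,44],[-10,57,44]],float)
us=np.array([[412,374],[640,152],[519,119],[308,266],[412,228]])/2.6+[130,130]
for o in ([(k,X,uv)],[(ks,Xs,us)],[(k,X,uv),(ks,Xs,us)]):
    p,r=fit(o);print(p,np.degrees(p[2]));print(r.round(1).tolist())
ct=onplane(k,np.array([292.6,217.1]),.028);print(ct)
d=Rz(-p[2])@np.r_[ct-p[:2],0]*1000;print("cassette in reader",d)
tail=np.array([[305,340],[338,340]])/2.5+[170,100]
for t in tail: print((Rz(-p[2])@np.r_[onplane(k,t,.028)-p[:2],0]*1000).round(1))
E
cp pics/top0.png pics/v3.png
```

```text
[0.58226759 0.13183818 0.06706199] 3.8423688090917056
[[-0.1, -0.9], [0.1, -0.9], [-0.1, 0.7], [-0.7, 1.4], [-0.7, 0.1], [2.7, -0.3]]
[0.58366434 0.13253772 0.10504105] 6.018408797281649
[[0.4, 2.7], [0.1, -2.7], [1.2, -1.3], [-0.9, 0.8], [-0.6, -2.6]]
[0.58287758 0.13173842 0.07977819] 4.570953802243278
[[-0.8, -0.7], [-0.8, -1.3], [0.7, 0.7], [0.0, 0.8], [-0.5, 0.2], [3.6, -0.3], [-1.5, 2.6], [1.5, -2.0], [3.2, -1.0], [-1.6, 0.4], [-0.2, -2.7]]
[0.53952316 0.13376997]
cassette in reader [-43.05463191   5.48015746   0.        ]
[-80.1  10.7   0. ]
[-82.7 -14.9   0. ]
```

View pics/v3.png

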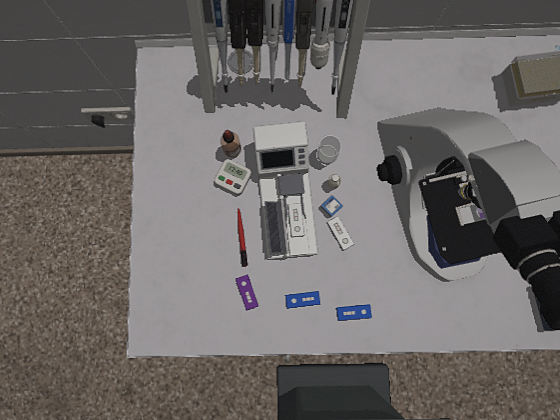

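```bash
cat >> h.py <<'E'
from scipy.spatial.transform import Rotation as Ro
P0=(.5829,.1317,np.radians(4.4))
def go(p,rx,ry,z):  # deltas to TCP at reader mm, tool aligned; shift in current tool axes
    s=state();R=np.array(s['eef_rot']);T=Rz(p[2])@np.diag([-1,1,-1.])
    w=r2w(p,[rx,ry,0])[0];w[2]=z/1000
    print("t",round(s['time'],2),"target",w.round(4),"ee",s['ee_pos'].round(4),"shift tool mm",(R.T@(w-s['ee_pos'])*1000).round(1),"rotvec",Ro.from_matrix(R.T@T).as_rotvec(degrees=True).round(2),"F",s['force'].round(2),"w",round(s['width']*1000,1))
E
python3 - <<'E'
from h import *
k=get_calibration("wrist");s=state();R=s['eef_rot'];c=-k['R'].T@k['t']
print("cam in tool mm",(R.T@(c-s['ee_pos'])*1000).round(1));print((k['R']@R).round(3).tolist(),k['fx'],k['cx'],k['cy'],k['k1'])
go(P0,-120,22,200)
print(proj(get_calibration("top"),s['ee_pos']))
E
```

```text
cam in tool mm [  80.8   -0.2 -178.7]
[[0.001, 1.0, 0.001], [-0.948, 0.001, -0.317], [-0.317, -0.0, 0.948]] 289.53010195203916 280.0909367727837 210.2577580508205 -0.01423189139038064
t 1.3 target [0.4616 0.1444 0.2   ] ee [0.1318 0.5082 0.1954] shift tool mm [-410.5 -269.3   -4.6] rotvec [ -0.    -0.   -18.94] F [-0.64 -0.26  0.26] w 85.7
[[ 54.80372171 470.78913813]]
```

Emit:
servo_tool:
  rows:
    - [0,0,0,-46,-30,2,35]
    - [0,0,0,-46,-30,2,35]
    - [0,0,0,-46,-30,2,35]
    - [0,0,0,-46,-30,2,35]
    - [0,0,0,-46,-30,2,35]

```text
time: 1.92
ee_pos: [0.3178, 0.3039, 0.1855]
eef_rot: [[-0.968, 0.251, 0.0], [0.251, 0.968, 0.0], [-0.0, 0.0, -1.0]]
force: [1.2, 0.1, -0.3]
width: 0.03
```

Emit:
servo_tool:
  rows:
    - [0,0,0,-46,-30,2,35]
    - [0,0,0,-46,-30,2,35]
    - [0,0,0,-46,-30,2,35]
    - [0,0,-9.5,-46,-30,2,35]
    - [0,0,-9.5,0,0,2,35]

```text
time: 2.55
ee_pos: [0.4669, 0.1404, 0.175]
eef_rot: [[-0.997, -0.079, 0.0], [-0.079, 0.997, -0.0], [-0.0, -0.0, -1.0]]
force: [-0.2, 1.3, -0.2]
width: 0.03
```

```bash
python3 - <<'E'
from h import *
go(P0,-110,22,170)
k=get_calibration("wrist");im=read_camera("wrist");cv2.imwrite("pics/w1.png",im[:,:,::-1])
np.savez("w1.npz",**k)
for n in ["cassette","cassette_tail","track_mouth","back_stop","press_bar","hinge_line"]: print(n,[(d['uv'],round(d['confidence'],2)) for d in look_for("wrist",n)][:3])
X=np.array([[-43,0,20],[45,0,20],[0,24,30],[-62,44,35.5],[-121,65,0],[-121,-37,0]])
print(proj(k,r2w(P0,X)).round(1).tolist())
E
```

```text
t 2.55 target [0.4715 0.1452 0.17  ] ee [0.4669 0.1404 0.175 ] shift tool mm [-5.   4.4  5. ] rotvec [-0.02  0.01  0.14] F [-0.16  1.31 -0.23] w 30.0
cassette [([263.9, 238.3], 0.92), ([266.1, 104.8], 0.83), ([179.4, 74.7], 0.75)]
cassette_tail [([264.6, 238.3], 0.87), ([359.5, 126.5], 0.87), ([182.1, 74.4], 0.61)]
track_mouth [([279.9, 271.7], 0.6)]
back_stop [([280.7, 270.3], 0.81)]
press_bar [([293.8, 241.2], 0.58)]
hinge_line [([280.5, 269.5], 0.64)]
[[266.6, 241.4], [267.3, 300.6], [285.4, 275.6], [302.8, 232.4], [318.9, 177.4], [236.8, 177.1]]
```

View pics/w1.png

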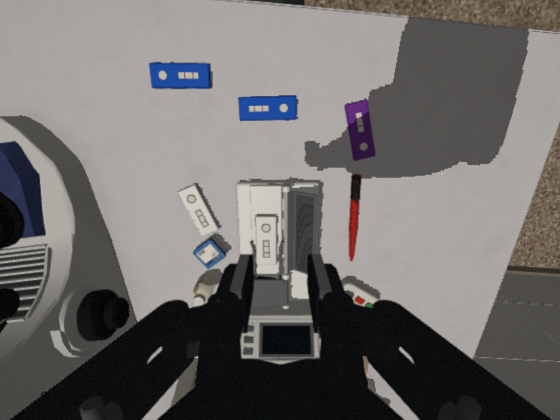

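```bash
python3 - <<'E'
import cv2
a=cv2.imread("pics/w1.png")[165:315,215:345]
cv2.imwrite("pics/v4.png",cv2.resize(a,None,fx=4,fy=4,interpolation=cv2.INTER_CUBIC))
E
```

```text
(no output)
```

View pics/v4.png

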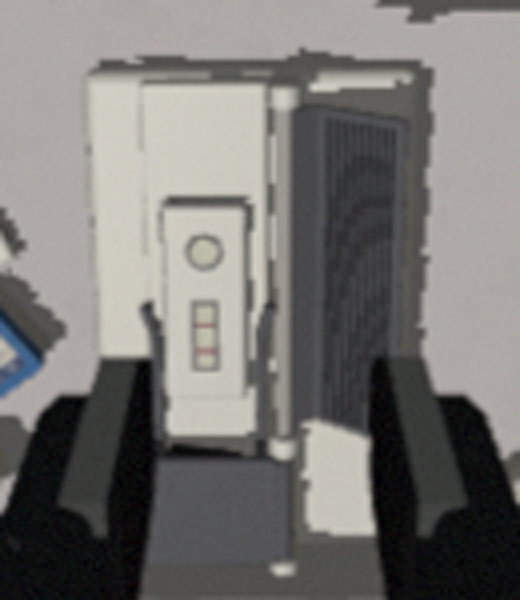

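```bash
python3 - <<'E'
from h import *
k=dict(np.load("w1.npz"))
f=lambda a: np.array(a)/4+[215,165]-.375
X=np.array([[-118,24,34.5],[-4,24,34.5],[41,24,34.5],[-114,57,44],[-119,-19,20],[-119,19,20]],float)
uv=f([[285,92],[284,449],[283,568],[406,118],[142,83],[266,83]])
p,r=fit([(k,X,uv)],P0);print(p,np.degrees(p[2]),r.round(1).tolist())
kt=get_calibration("top")
Xt=np.array([[131,65,84],[131,-37,84],[-121,65,0],[-121,-37,0],[-10,57,44]],float)
ut=np.array([[209,68],[341,56],[240,400],[369,387],[238,254]])/2.5+[170,100]
p2,r=fit([(k,X,uv),(kt,Xt,ut)],P0);print(p2,np.degrees(p2[2]),r.round(1).tolist())
for q in (p,p2):
  for t in f([[163,205],[247,205],[163,400],[247,400]]): print((Rz(-q[2])@np.r_[onplane(k,t,.028)-q[:2],0]*1000).round(1))
E
```

```text
[0.58586617 0.13218446 0.08245089] 4.724088171352057 [[0.2, 1.1], [0.0, -0.2], [0.2, 0.1], [-0.1, 0.1], [-0.7, -0.5], [0.5, -0.5]]
[0.58509074 0.13157235 0.07637338] 4.37587255200013 [[0.3, 0.5], [-0.4, -0.7], [-0.4, -0.4], [0.0, -0.3], [-0.6, -1.2], [0.6, -1.1], [-0.5, -1.9], [-0.5, -2.4], [0.6, -0.5], [-0.1, -0.2], [-0.5, -1.0]]
[-83.  -12.3   0. ]
[-83.   12.7   0. ]
[-17.5 -14.3   0. ]
[-17.5  12.3   0. ]
[-82.2 -12.3   0. ]
[-82.3  12.8   0. ]
[-16.6 -13.8   0. ]
[-16.8  12.7   0. ]
```

```bash
sed -i 's/^P0=.*/P0=(.5856,.1320,np.radians(4.55))/' h.py; python3 - <<'E'
from h import *
go(P0,-99,22,50)
E
```

```text
t 2.9 target [0.4852 0.1461 0.05  ] ee [0.4645 0.1434 0.1756] shift tool mm [-20.8   1.1 125.6] rotvec [ 0.    0.02 -0.17] F [-0.25 -0.24  0.07] w 30.2
```

Emit:
servo_tool:
  rows:
    - [0,0,0,-10,1,40,35]
    - [0,0,-0.2,-11,0,40,35]
    - [0,0,0,0,0,30,35]
    - [0,0,0,0,0,10,35]
    - [0,0,0,0,0,0,35]

```text
time: 3.52
ee_pos: [0.4855, 0.1457, 0.0557]
eef_rot: [[-0.997, -0.081, -0.0], [-0.081, 0.997, -0.0], [0.0, 0.0, -1.0]]
force: [-0.3, -0.6, 0.7]
width: 0.03
```

```bash
python3 - <<'E'
from h import *
go(P0,-99,22,50)
k=get_calibration("wrist");im=read_camera("wrist");cv2.imwrite("pics/w2.png",im[:,:,::-1]);np.savez("w2.npz",**k)
a=im[150:420,190:400,::-1];cv2.imwrite("pics/v5.png",cv2.resize(a,None,fx=2.2,fy=2.2,interpolation=cv2.INTER_CUBIC))
E
```

```text
t 3.52 target [0.4852 0.1461 0.05  ] ee [0.4855 0.1457 0.0557] shift tool mm [0.3 0.4 5.7] rotvec [ 0.   -0.01  0.1 ] F [-0.26 -0.57  0.74] w 30.0
```

View pics/v5.png

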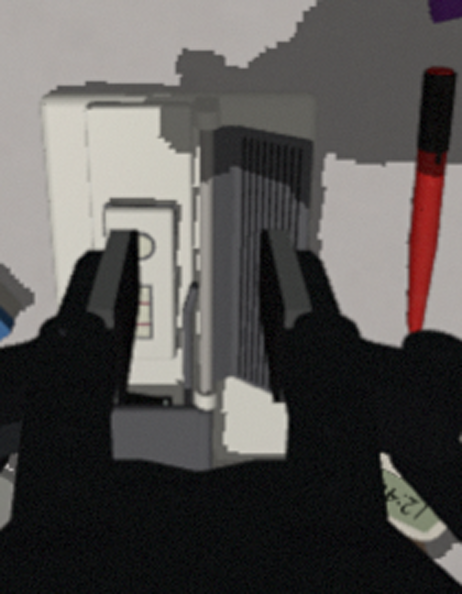

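```bash
python3 - <<'E'
from h import *
k=dict(np.load("w2.npz"));f=lambda a: np.array(a)/2.2+[190,150]-.27
for t in f([[106,203],[178,203],[106,358],[178,358]]): print((Rz(-P0[2])@np.r_[onplane(k,t,.028)-P0[:2],0]*1000).round(1))
X=np.array([[-118,24,34.5],[-4,24,34.5],[-114,57,44],[-119,-19,20],[-119,19,20]],float)
print((proj(k,r2w(P0,X))-f([[206,102],[205,400],[312,142],[86,102],[190,104]])).round(1).tolist())
s=state();R=np.array(s['eef_rot'])
uv=f([[111,232],[139,232],[262,230],[291,230]])
def T(q,full=False):
    d,t,x=q; L=np.array([[x,-15-t,-d],[x,-15,-d],[x,15,-d],[x,15+t,-d]])/1000
    return proj(k,L@R.T+s['ee_pos'])
for x in (8,11,13):
    r=least_squares(lambda q:(T([q[0],q[1],x])-uv).ravel(),[5,10]);print(x,r.x,r.fun.round(1))
E
```

```text
[-84.5 -11.8   0. ]
[-84.6  13.8   0. ]
[-18.6 -14.7   0. ]
[-18.7  13.2   0. ]
[[0.8, 7.5], [0.3, 0.4], [0.2, -1.0], [-0.8, 0.5], [1.4, -0.2]]
8 [35.40081288  7.41968565] [-0.1 -0.4  0.7 -0.4 -0.4  0.5 -0.1  0.6]
11 [41.12218864  6.51819578] [-0.  -0.6 -0.4 -0.5  0.7  0.4 -0.   0.4]
13 [44.93010313  5.91804915] [-0.  -0.6 -1.2 -0.6  1.6  0.3 -0.   0.4]
```

```bash
python3 - <<'E'
from h import *
s=state();R=np.array(s['eef_rot']);k=get_calibration("scene");im=read_camera("scene")[:,:,::-1].copy();cv2.imwrite("pics/s2.png",im)
L=np.array([[11,-15,-8],[-11,-15,-8],[11,15,-8],[-11,15,-8],[0,0,0]])/1000
u=proj(k,L@R.T+s['ee_pos']);print(u.round(1).tolist())
x0,y0=220,150;c=cv2.resize(im[y0:y0+120,x0:x0+160],None,fx=5,fy=5,interpolation=cv2.INTER_CUBIC)
for q in u: cv2.circle(c,tuple(int(v) for v in ((q-[x0,y0])*5+2)),3,(0,0,255),1)
cv2.imwrite("pics/v6.png",c)
E
```

```text
[[272.6, 228.3], [281.8, 224.2], [258.8, 223.3], [268.1, 219.4], [270.3, 228.3]]
```

View pics/v6.png

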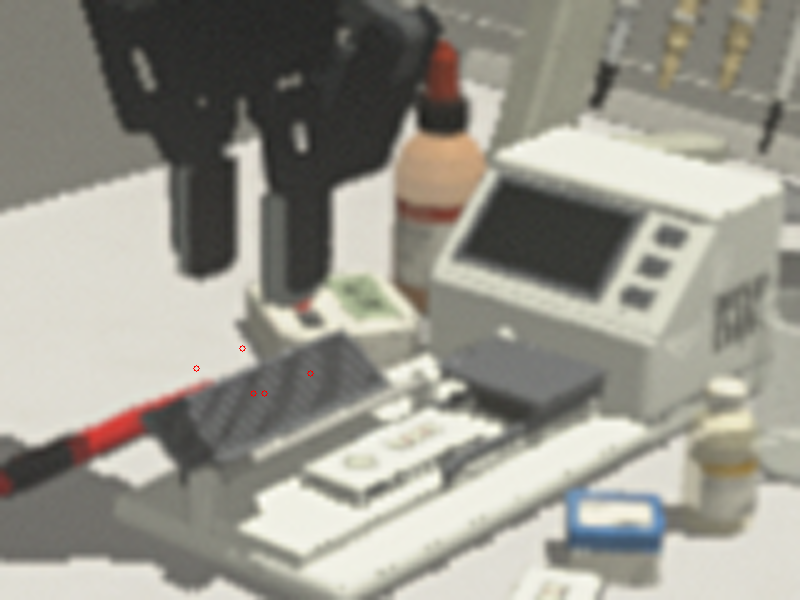

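Emit:
servo_tool:
  rows:
    - [0,0,0,3,-2,20,40]
    - [0,0,0,0,0,20,40]
    - [0,0,0,0,0,5,40]
    - [0,0,0,0,0,0,40]

```text
time: 4.12
ee_pos: [0.4832, 0.1434, 0.0111]
eef_rot: [[-0.997, -0.081, 0.001], [-0.081, 0.997, 0.0], [-0.001, 0.0, -1.0]]
force: [0.5, 0.9, -0.9]
width: 0.0343
```

```bash
python3 - <<'E'
from h import *
go(P0,-102,20,0)
s=state();R=np.array(s['eef_rot']);k=get_calibration("scene");im=read_camera("scene")[:,:,::-1].copy();cv2.imwrite("pics/s3.png",im)
kw=get_calibration("wrist");w=read_camera("wrist")[:,:,::-1];cv2.imwrite("pics/w3.png",w);np.savez("w3.npz",**kw)
x0,y0=220,150;c=cv2.resize(im[y0:y0+120,x0:x0+100],None,fx=4,fy=4,interpolation=cv2.INTER_CUBIC)
d=cv2.resize(w[170:330,215:345],None,fx=3,fy=3,interpolation=cv2.INTER_CUBIC)
cv2.imwrite("pics/v7.png",np.hstack([c,d[:480]]))
E
```

```text
t 4.12 target [0.4823 0.1438 0.    ] ee [0.4832 0.1434 0.0111] shift tool mm [ 0.8  0.5 11.1] rotvec [0.   0.04 0.11] F [ 0.49  0.88 -0.87] w 34.3
```

View pics/v7.png

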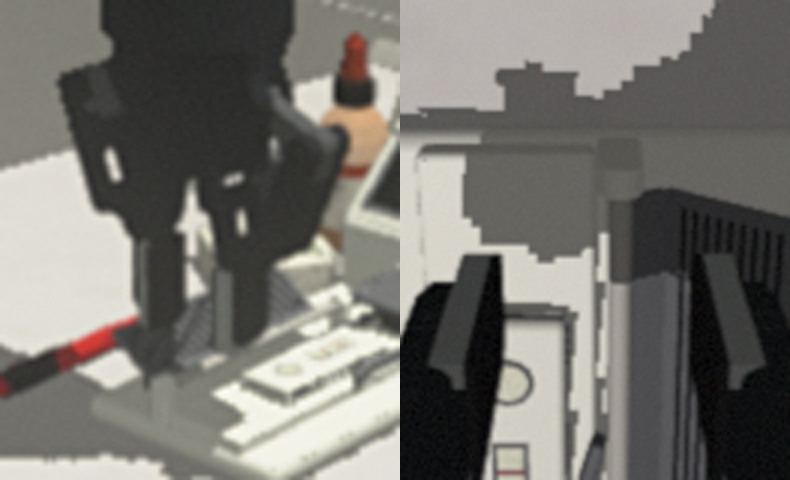

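```bash
python3 - <<'E'
from h import *
k=dict(np.load("w3.npz"));f=lambda a: (np.array(a)-[400,0])/3+[215,170]-.33
rr=lambda w:(Rz(-P0[2])@np.r_[w-P0[:2],0]*1000).round(1)
print("tail",[rr(onplane(k,t,.028)) for t in f([[515,308],[573,308]])])
print("tip back/front @z50",[rr(onplane(k,t,.050)) for t in f([[503,255],[503,368],[463,255],[700,255],[738,255]])])
print("bed front, lug top",rr(onplane(k,f([440,148]),.020)),rr(onplane(k,f([619,140]),.0345)),"bar corner",)
E
```

```text
tail [array([-86.2,   1.7,   0. ]), array([-86.2,  14. ,   0. ])]
tip back/front @z50 [array([-110. ,    2.2,    0. ]), array([-86.4,   1.4,   0. ]), array([-110.,   -5.,    0.]), array([-110.1,   37.5,    0. ]), array([-110.1,   44.3,    0. ])]
bed front, lug top [-119.3  -13.7    0. ] [-126.4   23.2    0. ] bar corner
```

Emit:
servo_tool:
  rows:
    - [0,0,0,5,0,0,40]
    - [0,0,0,0,0,10,40]
    - [0,0,0,0,0,4,40]
    - [0,0,0,0,0,0,40]

```text
time: 4.72
ee_pos: [0.4776, 0.1429, -0.004]
eef_rot: [[-0.997, -0.081, -0.001], [-0.081, 0.997, -0.0], [0.001, 0.0, -1.0]]
force: [-0.8, -0.2, 2.7]
width: 0.0343
```

Emit:
servo_tool:
  rows:
    - [0,0,0,0,0,4,40]
    - [0,0,0,0,0,0,40]

```text
time: 4.97
ee_pos: [0.4779, 0.1429, -0.0077]
eef_rot: [[-0.997, -0.081, 0.0], [-0.081, 0.997, 0.0], [-0.0, 0.0, -1.0]]
force: [-0.8, 0.0, 3.5]
width: 0.034
```

Emit:
servo_tool:
  rows:
    - [0,0,0,0,0,4,40]
    - [0,0,0,0,0,0,40]

```text
time: 5.22
ee_pos: [0.4779, 0.1426, -0.0118]
eef_rot: [[-0.997, -0.081, 0.0], [-0.081, 0.997, -0.001], [-0.0, -0.001, -1.0]]
force: [-0.6, -1.8, 6.1]
width: 0.0343
```

Emit:
servo_tool:
  rows:
    - [0,0,0,0,0,2,40]
    - [0,0,0,0,0,0,40]

```text
time: 5.48
ee_pos: [0.478, 0.1423, -0.0136]
eef_rot: [[-0.997, -0.081, 0.0], [-0.081, 0.997, -0.001], [-0.0, -0.001, -1.0]]
force: [-1.2, -5.4, 7.5]
width: 0.0344
```

Emit:
servo_tool:
  rows:
    - [0,0,0,0,0,1.5,40]
    - [0,0,0,0,0,0,40]

```text
time: 5.72
ee_pos: [0.478, 0.142, -0.0148]
eef_rot: [[-0.997, -0.081, 0.001], [-0.081, 0.997, -0.002], [-0.0, -0.002, -1.0]]
force: [-2.3, -8.6, 11.7]
width: 0.0342
```

```bash
python3 - <<'E'
from h import *
go(P0,-107,20,-16)
k=get_calibration("scene");im=read_camera("scene")[:,:,::-1].copy();cv2.imwrite("pics/s4.png",im)
kw=get_calibration("wrist");w=read_camera("wrist")[:,:,::-1];cv2.imwrite("pics/w4.png",w);np.savez("w4.npz",**kw)
x0,y0=225,170;c=cv2.resize(im[y0:y0+96,x0:x0+120],None,fx=5,fy=5,interpolation=cv2.INTER_CUBIC)[:,:400]
c=cv2.resize(im[y0:y0+96,x0:x0+80],None,fx=5,fy=5,interpolation=cv2.INTER_CUBIC)
c2=cv2.resize(im[y0:y0+96,x0+20:x0+120],None,fx=5,fy=5,interpolation=cv2.INTER_CUBIC)
d=cv2.resize(w[180:420,230:330],None,fx=2,fy=2,interpolation=cv2.INTER_CUBIC)
cv2.imwrite("pics/v8.png",np.hstack([c2,d,]))
E
```

```text
t 5.72 target [ 0.4774  0.1434 -0.016 ] ee [ 0.478   0.142  -0.0148] shift tool mm [0.6 1.5 1.2] rotvec [-0.11  0.02  0.08] F [-2.32 -8.59 11.67] w 34.2
```

View pics/v8.png

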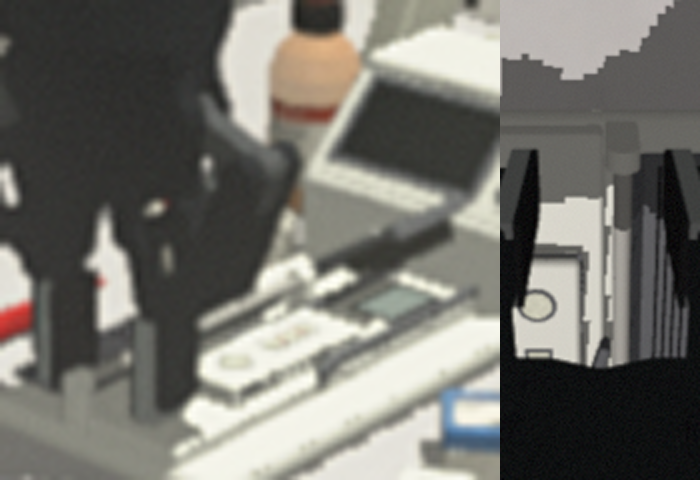

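Emit:
servo_tool:
  rows:
    - [0,0,0,0,-1.2,0,40]
    - [0,0,0,-3,0,0,40]
    - [0,0,0,-4,0,0,40]
    - [0,0,0,-4,0,0,40]
    - [0,0,0,0,0,0,40]

```text
time: 6.45
ee_pos: [0.4879, 0.1427, -0.015]
eef_rot: [[-0.997, -0.082, -0.002], [-0.082, 0.997, 0.0], [0.001, 0.0, -1.0]]
force: [-7.1, -0.8, 14.7]
width: 0.034
```

```bash
python3 - <<'E'
from h import *
go(P0,-96,20,-16)
kw=get_calibration("wrist");w=read_camera("wrist")[:,:,::-1];cv2.imwrite("pics/w5.png",w);np.savez("w5.npz",**kw)
im=read_camera("scene")[:,:,::-1]
c=cv2.resize(im[190:270,240:340],None,fx=5,fy=5,interpolation=cv2.INTER_CUBIC)
d=cv2.resize(w[230:330,240:315],None,fx=4,fy=4,interpolation=cv2.INTER_CUBIC)
cv2.imwrite("pics/v9.png",np.hstack([c,d]))
E
```

```text
t 6.45 target [ 0.4883  0.1443 -0.016 ] ee [ 0.4879  0.1427 -0.015 ] shift tool mm [-0.5  1.6  1. ] rotvec [ 0.02 -0.08  0.13] F [-7.09 -0.79 14.7 ] w 34.0
```

View pics/v9.png

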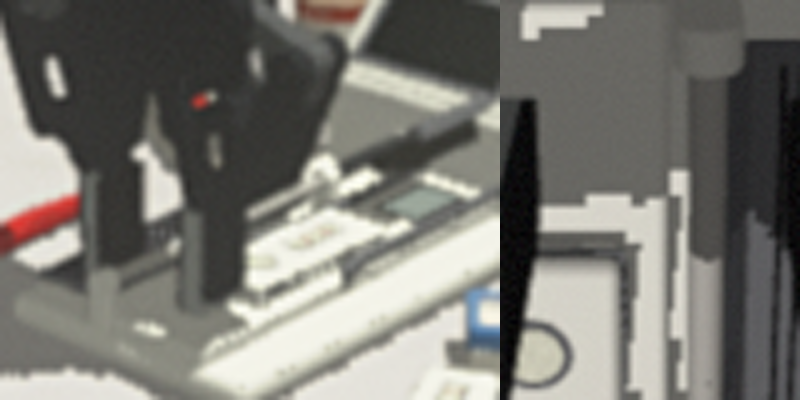

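Emit:
servo_tool:
  rows:
    - [0,0,0,-5,0,-0.7,40]
    - [0,0,0,-6,0,0,40]
    - [0,0,0,-6,0,0,40]
    - [0,0,0,-6,0,0,40]
    - [0,0,0,0,0,0,40]

```text
time: 7.18
ee_pos: [0.5117, 0.1445, -0.0145]
eef_rot: [[-0.997, -0.081, -0.001], [-0.081, 0.997, 0.0], [0.0, 0.0, -1.0]]
force: [-2.4, 0.3, 7.4]
width: 0.0342
```

```bash
python3 - <<'E'
from h import *
go(P0,-34.4,20,-15)
for c in ("wrist","scene"):
    kw=get_calibration(c);w=read_camera(c)[:,:,::-1];cv2.imwrite(f"pics/{c}6.png",w)
c=cv2.resize(w[180:280,230:330],None,fx=4,fy=4,interpolation=cv2.INTER_CUBIC)
w=cv2.imread("pics/wrist6.png")
d=cv2.resize(w[210:310,230:330],None,fx=4,fy=4,interpolation=cv2.INTER_CUBIC)
cv2.imwrite("pics/v10.png",np.hstack([c,d]))
E
```

```text
t 7.17 target [ 0.5497  0.1492 -0.015 ] ee [ 0.5117  0.1445 -0.0145] shift tool mm [-38.3   1.6   0.5] rotvec [ 0.01 -0.03  0.11] F [-2.41  0.27  7.44] w 34.2
```

View pics/v10.png

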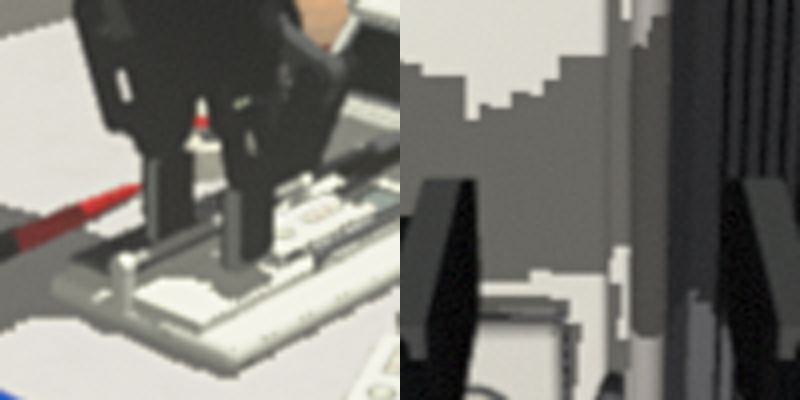

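Emit:
servo_tool:
  rows:
    - [0,0,0,-6,0,0.3,40]
    - [0,0,0,-6,0,0,40]
    - [0,0,0,-6,0,0,40]
    - [0,0,0,-6,0,0,40]
    - [0,0,0,-4,0,0,40]

```text
time: 7.9
ee_pos: [0.5385, 0.1468, -0.0146]
eef_rot: [[-0.997, -0.082, -0.002], [-0.082, 0.997, 0.0], [0.002, 0.0, -1.0]]
force: [-9.7, -0.6, 14.8]
width: 0.0338
```

Emit:
servo_tool:
  rows:
    - [0,0,0,-2,0,0,40]
    - [0,0,0,-2,0,0,40]
    - [0,0,0,0,0,0,40]

```text
time: 8.28
ee_pos: [0.5428, 0.1472, -0.0145]
eef_rot: [[-0.997, -0.081, -0.001], [-0.081, 0.997, 0.0], [0.001, 0.0, -1.0]]
force: [-6.7, -1.4, 13.1]
width: 0.0342
```

Emit:
servo_tool:
  rows:
    - [0,0,0,-2,0,0,40]
    - [0,0,0,-1,0,0,40]
    - [0,0,0,0,0,0,40]

```text
time: 8.65
ee_pos: [0.5451, 0.1474, -0.0146]
eef_rot: [[-0.997, -0.082, -0.002], [-0.082, 0.997, 0.0], [0.002, 0.0, -1.0]]
force: [-10.6, -1.3, 15.9]
width: 0.034
```

Emit:
servo_tool:
  rows:
    - [0,0,0,0,0,-0.6,40]
    - [0,0,0,-1,0,0,40]
    - [0,0,0,-1,0,0,40]
    - [0,0,0,0,0,0,40]

```text
time: 9.15
ee_pos: [0.548, 0.1475, -0.0142]
eef_rot: [[-0.997, -0.081, -0.001], [-0.081, 0.997, 0.0], [0.001, 0.0, -1.0]]
force: [-4.7, -0.7, 6.3]
width: 0.0341
```

Emit:
servo_tool:
  rows:
    - [0,0,0,-1,0,0,40]
    - [0,0,0,0,0,0,40]

```text
time: 9.4
ee_pos: [0.549, 0.1476, -0.0142]
eef_rot: [[-0.997, -0.081, -0.001], [-0.081, 0.997, 0.0], [0.001, 0.0, -1.0]]
force: [-4.2, 0.5, 6.8]
width: 0.034
```

```bash
python3 - <<'E'
from h import *
go(P0,-34.4,20,-15)
for c in ("wrist","scene"):
    kw=get_calibration(c);w=read_camera(c)[:,:,::-1];cv2.imwrite(f"pics/{c}7.png",w);np.savez(f"{c}7.npz",**kw)
c=cv2.resize(w[170:270,240:340],None,fx=4,fy=4,interpolation=cv2.INTER_CUBIC)
w=cv2.imread("pics/wrist7.png")
d=cv2.resize(w[230:330,230:330],None,fx=4,fy=4,interpolation=cv2.INTER_CUBIC)
cv2.imwrite("pics/v11.png",np.hstack([c,d]))
E
```

```text
t 9.4 target [ 0.5497  0.1492 -0.015 ] ee [ 0.549   0.1476 -0.0142] shift tool mm [-0.9  1.6  0.8] rotvec [ 0.01 -0.07  0.12] F [-4.18  0.5   6.84] w 34.0
```

View pics/v11.png

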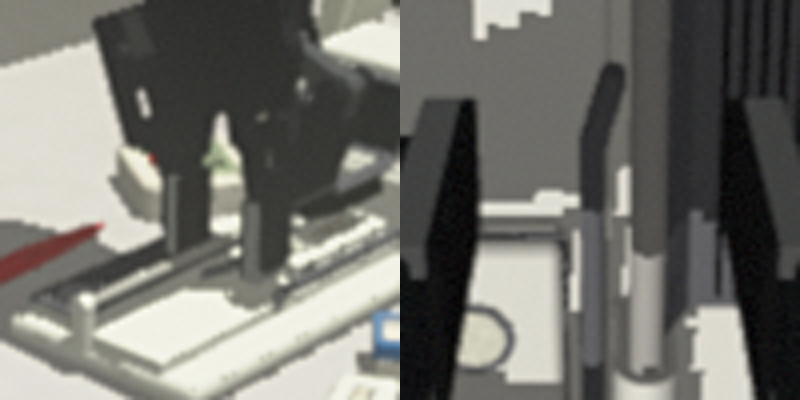

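Emit:
servo_tool:
  rows:
    - [0,0,0,-1,0,0,40]
    - [0,0,0,0,0,0,40]

```text
time: 9.75
ee_pos: [0.55, 0.1476, -0.0142]
eef_rot: [[-0.997, -0.081, -0.001], [-0.081, 0.997, 0.0], [0.001, 0.0, -1.0]]
force: [-5.3, -0.7, 6.6]
width: 0.034
```

Emit:
servo_tool:
  rows:
    - [0,0,0,-1,0,0,40]
    - [0,0,0,0,0,0,40]

```text
time: 10.0
ee_pos: [0.551, 0.1477, -0.0142]
eef_rot: [[-0.997, -0.081, -0.001], [-0.081, 0.997, 0.0], [0.001, 0.0, -1.0]]
force: [-5.1, 0.4, 7.7]
width: 0.034
```

Emit:
servo_tool:
  rows:
    - [0,0,0,-1,0,0,40]
    - [0,0,0,0,0,0,40]

```text
time: 10.25
ee_pos: [0.552, 0.1478, -0.0142]
eef_rot: [[-0.997, -0.081, -0.001], [-0.081, 0.997, 0.0], [0.001, 0.0, -1.0]]
force: [-4.2, -0.5, 6.8]
width: 0.0343
```

```bash
python3 - <<'E'
from h import *
k=dict(np.load("wrist7.npz"));f=lambda a: (np.array(a)-[400,0])/4+[230,230]-.37
rr=lambda w:(Rz(-P0[2])@np.r_[w-P0[:2],0]*1000).round(1)
for v in (216,228,238,243): print(v,"z20",rr(onplane(k,f([520,v]),.020)),"z28",rr(onplane(k,f([520,v]),.028)))
print("lug x-4 (x -8.5 side?)",rr(onplane(k,f([642,378]),.0345)), "bar end -10?",rr(onplane(k,f([700,305]),.0225)))
print("right side of cassette",rr(onplane(k,f([562,300]),.028)))
w=cv2.imread("pics/wrist7.png",0); print(w[276:300,262:272].mean(1).round(0))
E
```

```text
216 z20 [-23.4   6.1   0. ] z28 [-28.5   6.8   0. ]
228 z20 [-21.4   6.1   0. ] z28 [-26.6   6.8   0. ]
238 z20 [-19.7   6.1   0. ] z28 [-25.    6.7   0. ]
243 z20 [-18.9   6.1   0. ] z28 [-24.2   6.7   0. ]
lug x-4 (x -8.5 side?) [-7.2 23.5  0. ] bar end -10? [-10.1  32.2   0. ]
right side of cassette [-15.   12.4   0. ]
[109. 139. 189. 205. 211. 218. 209. 184. 111.  97. 108. 107.  83.  90.
  96. 120. 141. 157. 171. 180. 182. 180. 179. 180.]
```

Emit:
servo_tool:
  rows:
    - [0,0,0,-1,0,0,40]
    - [0,0,0,0,0,0,40]

```text
time: 10.5
ee_pos: [0.5526, 0.1478, -0.0143]
eef_rot: [[-0.997, -0.081, -0.002], [-0.081, 0.997, -0.0], [0.002, 0.0, -1.0]]
force: [-6.1, -1.4, 7.7]
width: 0.0341
```

Emit:
servo_tool:
  rows:
    - [0,0,0,-1,0,0,40]
    - [0,0,0,0,0,0,40]

```text
time: 10.75
ee_pos: [0.5527, 0.1478, -0.0144]
eef_rot: [[-0.997, -0.081, -0.003], [-0.081, 0.997, -0.0], [0.003, 0.0, -1.0]]
force: [-10.8, -1.6, 12.1]
width: 0.0342
```

Emit:
servo_tool:
  rows:
    - [0,0,0,0,0,0,40]
    - [0,0,0,2,0,0,40]
    - [0,0,0,2,0,0,40]
    - [0,0,0,2,0,0,40]
    - [0,0,0,0,0,0,40]

```text
time: 11.38
ee_pos: [0.5501, 0.1477, -0.0135]
eef_rot: [[-0.997, -0.081, 0.003], [-0.081, 0.997, 0.0], [-0.003, 0.0, -1.0]]
force: [2.5, 0.4, 6.2]
width: 0.0342
```

```bash
python3 - <<'E'
from h import *
go(P0,-34.4,20,-15)
w=read_camera("wrist");cv2.imwrite("pics/wrist8.png",w[:,:,::-1]);k=get_calibration("wrist");np.savez("wrist8.npz",**k)
g=cv2.cvtColor(w,cv2.COLOR_RGB2GRAY)[:,262:270].mean(1)
for r in range(278,312):
    a=[(Rz(-P0[2])@np.r_[onplane(k,np.array([266.,r]),z)-P0[:2],0]*1000)[0].round(1) for z in (.02,.028)]
    print(r,round(g[r]),a)
E
```

```text
t 11.38 target [ 0.5497  0.1492 -0.015 ] ee [ 0.5501  0.1477 -0.0135] shift tool mm [0.2 1.6 1.5] rotvec [0.02 0.16 0.1 ] F [2.45 0.41 6.21] w 34.2
278 179 [np.float64(-25.7), np.float64(-30.7)]
279 222 [np.float64(-25.1), np.float64(-30.1)]
280 222 [np.float64(-24.4), np.float64(-29.4)]
281 221 [np.float64(-23.7), np.float64(-28.8)]
282 221 [np.float64(-23.1), np.float64(-28.2)]
283 222 [np.float64(-22.4), np.float64(-27.6)]
284 196 [np.float64(-21.7), np.float64(-26.9)]
285 118 [np.float64(-21.1), np.float64(-26.3)]
286 107 [np.float64(-20.4), np.float64(-25.7)]
287 105 [np.float64(-19.7), np.float64(-25.0)]
288 96 [np.float64(-19.1), np.float64(-24.4)]
289 95 [np.float64(-18.4), np.float64(-23.7)]
290 94 [np.float64(-17.7), np.float64(-23.1)]
291 90 [np.float64(-17.0), np.float64(-22.5)]
292 93 [np.float64(-16.3), np.float64(-21.8)]
293 103 [np.float64(-15.7), np.float64(-21.2)]
294 135 [np.float64(-15.0), np.float64(-20.5)]
295 160 [np.float64(-14.3), np.float64(-19.9)]
296 180 [np.float64(-13.6), np.float64(-19.2)]
297 197 [np.float64(-12.9), np.float64(-18.6)]
298 208 [np.float64(-12.2), np.float64(-17.9)]
299 208 [np.float64(-11.5), np.float64(-17.3)]
300 208 [np.float64(-10.8), np.float64(-16.6)]
301 209 [np.float64(-10.1), np.float64(-15.9)]
302 208 [np.float64(-9.4), np.float64(-15.3)]
303 209 [np.float64(-8.7), np.float64(-14.6)]
304 210 [np.float64(-8.0), np.float64(-13.9)]
305 210 [np.float64(-7.3), np.float64(-13.3)]
306 210 [np.float64(-6.6), np.float64(-12.6)]
307 210 [np.float64(-5.9), np.float64(-11.9)]
308 210 [np.float64(-5.2), np.float64(-11.3)]
309 210 [np.float64(-4.5), np.float64(-10.6)]
310 211 [np.float64(-3.7), np.float64(-9.9)]
311 211 [np.float64(-3.0), np.float64(-9.2)]
```

Tail reads x ≈ -21 both at its foot and top edge, and the finger is clear of it: home. Now letting go by rising.

Emit:
servo_tool:
  rows:
    - [0,0,0,0.5,0,-4,40]
    - [0,0,0,0,0,-5,40]
    - [0,0,0,0,0,-5,40]
    - [0,0,0,0,0,-6,40]
    - [0,0,0,0,0,-8,40]

```text
time: 12.05
ee_pos: [0.548, 0.1473, 0.0142]
eef_rot: [[-0.997, -0.081, -0.0], [-0.081, 0.997, -0.0], [0.0, -0.0, -1.0]]
force: [-1.0, -0.6, -0.3]
width: 0.0342
```

Emit:
servo_tool:
  rows:
    - [0,0,0,0,0,-25,40]
    - [0,0,0,0,0,-40,40]
    - [0,0,0,15,0,-40,40]
    - [0,0,0,20,0,-30,40]
    - [0,0,0,0,0,0,40]

```text
time: 12.68
ee_pos: [0.5135, 0.1447, 0.1514]
eef_rot: [[-0.997, -0.081, 0.004], [-0.081, 0.997, 0.0], [-0.004, 0.0, -1.0]]
force: [-0.3, 0.7, 0.2]
width: 0.0341
```

```bash
python3 - <<'E'
from h import *
go(P0,-60,20,150)
for c in ("wrist","scene"):
    w=read_camera(c)[:,:,::-1];cv2.imwrite(f"pics/{c}9.png",w);np.savez(f"{c}9.npz",**get_calibration(c))
c=cv2.resize(w[180:280,240:340],None,fx=4,fy=4,interpolation=cv2.INTER_CUBIC)
w=cv2.imread("pics/wrist9.png")
d=cv2.resize(w[190:290,230:330],None,fx=4,fy=4,interpolation=cv2.INTER_CUBIC)
cv2.imwrite("pics/v12.png",np.hstack([c,d]))
E
```

```text
t 12.68 target [0.5242 0.1472 0.15  ] ee [0.5135 0.1447 0.1514] shift tool mm [-10.9   1.6   1.4] rotvec [0.01 0.21 0.12] F [-0.29  0.69  0.18] w 34.1
```

```bash
python3 - <<'E'
from h import *
k=dict(np.load("wrist9.npz"));w=cv2.imread("pics/wrist9.png",0).astype(np.float32)
def samp(k,w,X):
    u=proj(k,r2w(P0,X)).astype(np.float32);return cv2.remap(w,u[:,0].reshape(-1,1),u[:,1].reshape(-1,1),1).ravel().round().astype(int)
xs=np.arange(-32,6,1.)
for z in (20,28):
  print("z",z,[(int(x),int(v)) for x,v in zip(xs,samp(k,w,[[x,6,z] for x in xs]))])
# flap angle: bar outer edge (57,44) about hinge (24,30); edge brightness across candidates, scene and wrist
for cam in ("scene","wrist"):
  k=dict(np.load(cam+"9.npz"));w=cv2.imread(f"pics/{cam}9.png",0).astype(np.float32)
  for a in np.arange(0,.62,.06):
    y,z=33*np.cos(a)+14*np.sin(a),-33*np.sin(a)+14*np.cos(a)
    n=np.array([y,z])/np.hypot(y,z)
    m=[np.mean(samp(k,w,[[x,24+y+d*n[0],30+z+d*n[1]] for x in np.arange(-105,-65,2)])).round() for d in (-6,-3,3,6)]
    print(cam,round(a,2),m)
E
```

```text
z 20 [(-32, 197), (-31, 196), (-30, 197), (-29, 198), (-28, 198), (-27, 196), (-26, 198), (-25, 198), (-24, 190), (-23, 164), (-22, 103), (-21, 91), (-20, 82), (-19, 89), (-18, 115), (-17, 151), (-16, 178), (-15, 191), (-14, 196), (-13, 196), (-12, 195), (-11, 196), (-10, 197), (-9, 197), (-8, 196), (-7, 196), (-6, 194), (-5, 192), (-4, 188), (-3, 179), (-2, 178), (-1, 181), (0, 187), (1, 194), (2, 179), (3, 135), (4, 99), (5, 88)]
z 28 [(-32, 198), (-31, 197), (-30, 196), (-29, 198), (-28, 198), (-27, 185), (-26, 143), (-25, 99), (-24, 86), (-23, 80), (-22, 99), (-21, 132), (-20, 165), (-19, 187), (-18, 196), (-17, 196), (-16, 196), (-15, 196), (-14, 197), (-13, 197), (-12, 196), (-11, 195), (-10, 189), (-9, 181), (-8, 176), (-7, 169), (-6, 167), (-5, 169), (-4, 174), (-3, 184), (-2, 170), (-1, 130), (0, 97), (1, 86), (2, 73), (3, 55), (4, 48), (5, 54)]
scene 0.0 [np.float64(114.0), np.float64(124.0), np.float64(194.0), np.float64(215.0)]
scene 0.06 [np.float64(97.0), np.float64(117.0), np.float64(157.0), np.float64(206.0)]
scene 0.12 [np.float64(82.0), np.float64(105.0), np.float64
[... 930 characters left out ...]
.0), np.float64(137.0)]
wrist 0.18 [np.float64(42.0), np.float64(53.0), np.float64(84.0), np.float64(139.0)]
wrist 0.24 [np.float64(43.0), np.float64(54.0), np.float64(85.0), np.float64(138.0)]
wrist 0.3 [np.float64(43.0), np.float64(53.0), np.float64(84.0), np.float64(136.0)]
wrist 0.36 [np.float64(43.0), np.float64(51.0), np.float64(83.0), np.float64(133.0)]
wrist 0.42 [np.float64(41.0), np.float64(47.0), np.float64(82.0), np.float64(128.0)]
wrist 0.48 [np.float64(41.0), np.float64(42.0), np.float64(82.0), np.float64(115.0)]
wrist 0.54 [np.float64(41.0), np.float64(38.0), np.float64(82.0), np.float64(100.0)]
wrist 0.6 [np.float64(42.0), np.float64(40.0), np.float64(81.0), np.float64(88.0)]
```

Emit:
servo_tool:
  rows:
    - [0,0,0,0,0,0,40]
    - [0,0,0,0,0,0,40]
    - [0,0,0,0,0,0,40]
    - [0,0,0,0,0,0,40]

```text
time: 13.28
ee_pos: [0.5133, 0.1446, 0.1487]
eef_rot: [[-0.997, -0.081, -0.0], [-0.081, 0.997, -0.0], [0.0, -0.0, -1.0]]
force: [0.2, 0.5, 0.9]
width: 0.0342
```

```bash
python3 -c "
from bench import *
print(state()['force']);print(finish_job())"
```

```text
[0.16547561 0.48203089 0.85841117]
the job is handed in; nothing more can be done
None
```

I loaded the cassette and handed the job in after about 13.3 s of robot time. One fingertip held the press bar down. The other pushed the cassette by its tail until the arm stopped advancing and the force rose, so it met the back stop. I then backed off and lifted clear so the flap could close.

**Last checks**
- **Cassette:** after release, the wrist camera put the tail at about x -21 to -22.5 mm; home is -21, and the limit is 3 mm either way.
- **Robot clear:** the arm was about 150 mm up, with the force readings down to noise.
- **Flap closed, not confirmed:** I didn't see it shut. My picture quota had run out, and estimating the angle from the bar's edge gave no clear answer. I rely on the finger having left the bar and the spring shutting the flap.
- **Things around the reader:** I didn't measure these again afterwards. The forces while moving gave no sign of touching any of them.

**Disagreement with the given data:** both cameras showed the fingertips about 39 mm behind the reported TCP, far more than the stated geometry. I trusted the pictures and the contact force, so the TCP heights in the log read below the table while pressing.

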